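# Test the spice-bin catch with its sprung pull gauge

## Robot

A 6-joint arm with a two-finger parallel gripper is mounted at the origin on the work surface. World frame = base frame: x ahead of the robot, y to its left, z up, the work surface at z = 0. Lengths are in m, angles in rad, forces in N, time in s.
With the tool pointing down it reaches from about 0.35 to 0.975 m from the base axis. Payload 7.1 kg.
Tool frame: the origin (TCP) lies midway between the tips of the shut fingers; the grasp point (between the pads) lies 19 mm behind it (env.grip_depth is the distance from the TCP to the grasp point, in m); z points along the fingers, y is the line along which they close (so a half turn about z gives the same grasp; the last joint's range is limited). The gripper opens to 88 mm and grips with 3 to 60 N. Pads are 20 mm wide; open, the fingers measure 115 mm over their backs; the gripper's body (75 mm by 178 mm) begins 61 mm behind the grasp point.
Start: joints at [1.298, 0.423, 1.63, -0, 1.089, -0.019], TCP at [0.157, 0.605, 0.223] pointing down, gripper open.
Joint ranges: [-3, 3], [-0.9, 2.11], [0.09, 2.58], [-1.31, 4.45], [0.11, 2.69], [-2.54, 2.54]. Speed limits (rad/s): [2.39, 2.39, 3.01, 3.14, 3.14, 3.14].

## Interface

Orientations are given as [roll, pitch, yaw] about the fixed x, y, z axes, in that order (R = Rz(yaw) Ry(pitch) Rx(roll)).
In Python, from cell import env gives the robot as it stands.
- The arm moves only by the tool drive_tool, never from a script. Its argument "rows" is a list of rows, each a list of 7 numbers: the shift along the tool's x, y, z each as a share of 30 cm, from -1 to 1, then the turn, a rotation vector about the tool's x, y, z each as a share of pi rad, from -1 to 1, then the closure, from -1 (fully open) to 1 (shut). In form: [[dx, dy, dz, wx, wy, wz, hand], ...]. A call has 1 to 12 rows; each row is the pose to reach, as a shift and turn from the pose commanded when the call began, along the tool's axes at that moment, turning the shorter way round; what a row does not reach only later rows make up. A row lasts 1/12 s, in which the tool goes at most 41.7 mm and 7.16 degrees, less where a joint would pass 70% of its speed; a pose out of reach is approached as far as the arm can. A call with a number of a shift or a turn outside -1 to 1 is refused whole. A call with a gripper value outside its range is refused whole. The fingers move at their own pace and stop on an object; the grip force is fixed at half the most. Time passes only in rows, so rows that repeat a pose let the fingers close. It gives the time, the measured TCP pose, the force, the opening and the grip force at its end, in the units of the state.
- env.get_state(): the state, without advancing time (a new reading comes with each control period).
- env.read_camera(name): name is "scene" or "side" or "wrist"; returns (picture, depth): 480x640x3 uint8, red, green, blue; 480x640 float32, m along the optical axis (not along the pixel's ray), 0 where there is no reading.
- env.camera_params(name): a dict with "mtx" (3x3 intrinsics, pixels), "camera_from_world" (4x4, takes a point from world to camera coordinates); the wrist camera has in their place "tool_from_camera" (4x4, takes a point from camera to tool coordinates, whose origin is the TCP and whose axes are the flange's). Camera axes: x right, y up, looking along -z (the intrinsics and any distortion apply to the point x, -y, -z); pixel columns grow to the right and rows downward; lengths in m; the calibration is good to about 2 mm. A picture is of the moment at which its call begins: read the wrist's pose just before it. camera_params takes no time and is no camera call.
- env.job_done(): hands the job in; it is judged then, once.
Trained networks look in the newest picture that a camera, given by its name, has taken for a name from the list of things; names that differ only in an ending like _2 or _b are one class to them, and where a whole thing is asked for, a point or a joint stands for the part that bears it (a point fixed in the world has none). Each returns a list of dicts, best first, with "score" (0 to 1); they miss things now and then, are a little off and sometimes report something else, mostly with a low value. They report only what shows in the picture. A call takes as long as a camera call.
- env.spot_in(camera, thing): "point" ([x, y, z] in m, in world coordinates, good to about 4 mm: the middle of the surface that is visible of it).
- env.trace(camera, thing): "pixels" (480x640 bool, what is visible of it).
- env.spot_point(camera, thing): "point" ([x, y, z] in m, in world coordinates, good to about 4 mm: a listed point, or the origin of a listed thing).
The state is a dict: "time_s": time; "q": joint angles; "dq": joint speeds; "joint_torque": joint torques, N m; "eef_pos": TCP position; "tool_rot": TCP orientation; "ft_force": force on the tool from outside, world axes, zero at the start; "moment": the same for the moment, N m; "opening": finger opening in m; "gripper_force": force on a finger pad.
Only numpy, scipy, OpenCV 4.12 (cv2) and the standard library are available. Lean on these libraries where they do the work, as an engineer would, in place of code of your own. Each camera call takes 0.05 s, during which the arm holds its last target. There are 200 camera calls.

## Task

Check the catch of the spice bin: pull the wooden knob of its sprung slide straight out of the front panel until, after some play, it takes up the hidden catch and the dark hand of the dial stands between the two long marks (8 and 12 N), and hold it there for a second. The thin brass tell-tale hand keeps the highest pull and must be left between the same two marks, so do not overpull. Then ease the slide fully home without letting it snap back, let go, and leave everything else where it is.

Things in the scene. Friction and masses are not known exactly. Their poses are not given: they have to be found in the camera images.
- case: Wooden bin case fixed on the counter. Origin on the counter under the middle of its front face; +x points from the front back into the case, z up. Front block 280 wide (y), 120 deep, 90 high; behind it an open bin (x 120 to 250, 85 high) with two steel dabbas fixed in it. The slide leaves a slot low in the front face at y = 0. A round dial, radius 54, lies on the block, glass top at z = 126.
- pull_grip (a point): Point on the axis of the slide's upright turned wooden knob, 46 above the counter; axes as case; moves with the slide. The knob is a post 24 in diameter from z = 28 to 64, its head 30 in diameter up to z = 80. Home, it stands 90 in front of the front face. It stands on a flat steel strip 24 wide with top at z = 16.
- pull (a joint): How far the slide is pulled out (towards the case's -x), m: 0 fully home, at most 0.125. A light spring draws it home (1 N at 0, 20 N/m more). After 0.030 to 0.075 m of play, different each time and not visible, it takes up the hidden catch, whose spring adds 1000 N/m.
- needle (a joint): Angle of the dial's dark hand, rad, clockwise from above: 0 points to the case's +y, pi/2 to its +x. It shows the pull on the catch: 0.15 rad per newton (and per mm pulled beyond the play); 0 while there is play. The two long black marks stand at 1.2 rad (8 N) and 1.8 rad (12 N); short marks every 0.3 rad (2 N).
- telltale (a joint): Angle of the thin brass tell-tale hand, same axis, zero and scale. The dark hand pushes it ahead and it stays at the highest value reached; it starts at 0.1 to 0.6 rad. It is under the glass.
- dial_centre (a point): Centre of the dial, on top of the case, 120 above the counter, 62 behind the front face; axes as case.
- mortar: White ceramic mortar, 110 diameter, 75 high, with wooden pestle leaning in it to 126 high; bystander. Origin under its centre.
- tumbler: Glass tumbler upside down, 72 diameter at the counter, 110 high; bystander. Origin under its centre.
- funnel: Black plastic funnel standing mouth down, 104 diameter, 105 high; bystander. Origin under its centre.
- tongs: Steel tongs lying flat, 220 long along their x, about 45 wide, 20 high; bystander. Origin under their middle.

How it is judged:
On the way, in this order (a step that is already met when the one before it is completed fails the run):
1. the slide is pulled out and the dark hand stands between the two long marks for 0.8 s (value of joint needle between 1.12 and 1.88 rad), for 0.8 s.
2. the slide is fully home again (value of joint pull below 0.004 m), for 0.2 s.
At the end, for the whole second after the job is handed in: The slide is fully home (within 4 mm), the dark hand is back at zero (below 0.1 rad), the brass tell-tale rests between the two long marks (1.12 to 1.88 rad, half a newton of grace), and mortar, tumbler, funnel and tongs are within 30 mm of where they were (value of joint pull below 0.004 m and value of joint needle below 0.1 rad and value of joint telltale between 1.12 and 1.88 rad and distance of each of mortar, tumbler, funnel, tongs from where it was at the start of the episode below 0.03 m); the robot touches nothing.
It fails at once if the slide snaps back (returns faster than 0.25 m/s) (velocity of joint pull below -0.25 m/s).
It fails at once if a bystander is knocked over (angle between any of mortar, tumbler, funnel, tongs's own z axis and vertical above 0.5 rad).
It also fails if it takes over 48 s, if anything falls off the work surface, if the arm or the gripper's body presses on something with over 40 N, if the wrist force passes 120 N, or if a joint passes its speed limit or range.

## Working session

There is one attempt and no reset: what is moved stays moved. The work goes in short steps, Python scripts to look and compute and a tool call to move; the robot and the scene stay as the last step left them, time stands still between calls to the robot, and variables do not carry over. Pictures are saved under pics/ and viewed, at most 10 in all, crops included, and the job is handed in when it is done.

Besides the shell and the picture viewer there is one more tool, called after ">>>" as name(argument=value, ...) on one line, values as JSON. drive_tool: Moves the arm, as the interface text tells. Shift numbers are shares of 30 cm and turn numbers shares of pi rad, none past 1 either way. Its arguments: {"type":"object","properties":{"rows":{"type":"array"}},"required":["rows"]}

```bash
mkdir -p pics; ls
cat > h.py <<'E'
import numpy as np, cv2
from cell import env
def save(cam,name):
    p,d=env.read_camera(cam); cv2.imwrite(f'pics/{name}.png',p[:,:,::-1]); return p,d
E
python3 - <<'E'
from h import *
s=env.get_state(); print(s)
a,_=save('scene','s0'); b,_=save('side','d0')
cv2.imwrite('pics/both.png',cv2.resize(np.vstack([a,b])[:,:,::-1],(400*1,600)))
for c in ('scene','side'):
    for t in ('pull_grip','dial_centre','case','mortar','tumbler','funnel','tongs'):
        print(c,t,[(np.round(r['point'],3),round(r['score'],2)) for r in env.spot_point(c,t)[:2]])
E
```

```text
pics
{'time_s': 0.0, 'q': array([ 1.29799687e+00,  4.23810036e-01,  1.63068710e+00, -1.46605557e-05,
        1.08857573e+00, -1.90221717e-02]), 'dq': array([-0.00117034,  0.00063131, -0.00110816, -0.00103586, -0.00082354,
       -0.00012838]), 'joint_torque': array([-8.86031285e-04, -5.44622183e+01, -2.73661065e+01,  6.41873502e-02,
        2.31444708e-02, -1.51572394e-04]), 'eef_pos': array([0.15675862, 0.60445637, 0.22192206]), 'tool_rot': array([-3.14011246e+00, -1.51788102e-05,  2.88782217e+00]), 'ft_force': array([ 0.69417791, -0.0953003 ,  0.26220354]), 'moment': array([ 0.00827922, -0.0155464 , -0.04859104]), 'gripper_force': 0.0, 'opening': 0.08802361728736217}
scene pull_grip [(array([0.584, 0.074, 0.048]), 0.95)]
scene dial_centre [(array([0.724, 0.125, 0.119]), 0.95)]
scene case [(array([ 0.666,  0.103, -0.003]), 0.84)]
scene mortar [(array([ 0.526,  0.268, -0.   ]), 0.58)]
scene tumbler [(array([ 0.689, -0.088,  0.   ]), 0.84)]
scene funnel [(array([ 0.519, -0.158, -0.   ]), 0.73)]
scene tongs [(array([ 0.36 ,  0.196, -0.001]), 0.6)]
side pull_grip [(array([0.583, 0.071, 0.045]), 0.66)]
side dial_centre [(array([0.721, 0.126, 0.118]), 0.63)]
side case [(array([0.668, 0.101, 0.002]), 0.83)]
side mortar [(array([0.523, 0.268, 0.   ]), 0.79)]
side tumbler [(array([ 0.688, -0.089, -0.004]), 0.74), (array([ 0.361,  0.199, -0.001]), 0.33)]
side funnel [(array([ 0.516, -0.159, -0.001]), 0.78), (array([0.581, 0.074, 0.046]), 0.49)]
side tongs [(array([ 0.362,  0.197, -0.   ]), 0.91)]
```

View pics/s0.png

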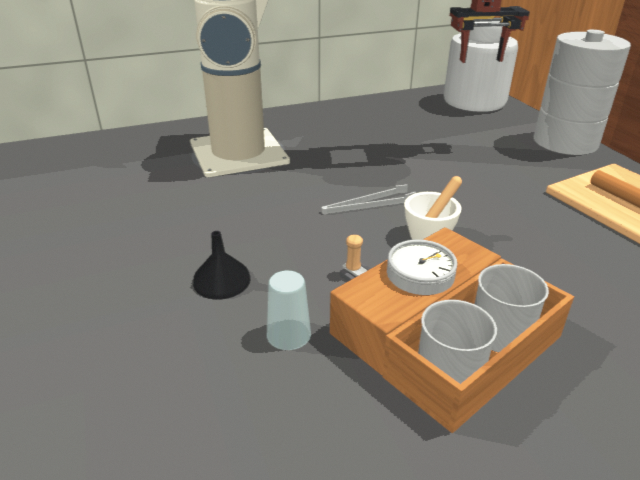

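View pics/d0.png

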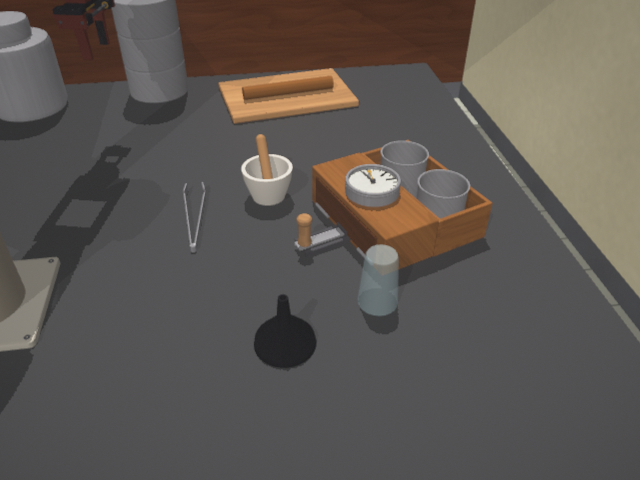

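The scene picture shows the knob at about (354,250) and the dial at (422,266), with free room around the knob. I'll move above the knob, turned so the fingers close along the slide axis.

>>> drive_tool(rows=[[-0.91,-0.68,0,0,0,0,-1],[-0.91,-0.68,0,0,0,0,-1],[-0.91,-0.68,0,0,0,0,-1],[-0.91,-0.68,0,0,0,0,-1],[-0.91,-0.68,0,0,0,0,-1],[-0.91,-0.68,0,0,0,0,-1],[-0.91,-0.68,0,0,0,0,-1],[-0.91,-0.68,0,0,0,0,-1],[-0.91,-0.68,0,0,0,0,-1],[-0.91,-0.68,0,0,0,0,-1]])

```text
time_s: 1.63
eef_pos: [0.3714, 0.3372, 0.2229]
tool_rot: [3.141, 0.0, 2.884]
ft_force: [0.0, 0.6, 0.5]
opening: 0.0879
gripper_force: 0.0
```

>>> drive_tool(rows=[[-0.91,-0.68,0,0,0,0.305,-1],[-0.91,-0.68,0,0,0,0.305,-1],[-0.91,-0.68,0,0,0,0.305,-1],[-0.91,-0.68,0,0,0,0.305,-1],[-0.91,-0.68,0,0,0,0.305,-1],[-0.91,-0.68,0,0,0,0.305,-1],[-0.91,-0.68,0,0,0,0.305,-1],[-0.91,-0.68,0,0,0,0.305,-1],[-0.91,-0.68,0,0,0,0.305,-1],[-0.91,-0.68,0,0,0,0.305,-1],[-0.91,-0.68,0,0,0,0.305,-1]])

```text
time_s: 2.55
eef_pos: [0.5824, 0.0742, 0.2222]
tool_rot: [-3.141, -0.001, 1.931]
ft_force: [0.6, 0.5, -0.8]
opening: 0.0878
gripper_force: 0.0
```

Run:
```python
from h import *
s=env.get_state(); print(s['time_s'],s['eef_pos'],s['tool_rot'],s['q'],s['ft_force'])
p,d=save('wrist','w1')
for c in ('wrist',):
    for t in ('pull_grip','dial_centre','case'):
        print(c,t,[(np.round(r['point'],4),round(r['score'],2)) for r in env.spot_point(c,t)[:2]])
c=env.camera_params('wrist'); print(c)
p,d=env.read_camera('scene'); 
for cam in ('scene','side'):
    if cam=='side': p,d=env.read_camera('side')
    r=env.trace(cam,'pull_grip'); 
    c=env.camera_params(cam)
    if not r: continue
    m=r[0]['pixels']&(d>0); v,u=np.nonzero(m); z=d[m]; K=c['mtx']
    P=np.c_[(u-K[0,2])/K[0,0]*z,-(v-K[1,2])/K[1,1]*z,-z,np.ones(len(z))]
    W=(np.linalg.inv(c['camera_from_world'])@P.T).T[:,:3]
    print(cam,len(W),np.percentile(W,[2,50,98],axis=0))
    k=W[(W[:,2]>.03)&(W[:,2]<.085)]; print('knob',k.mean(0))
    st=W[(W[:,2]>.010)&(W[:,2]<.02)]; 
    if len(st)>20: print('strip',len(st),cv2.fitLine(st[:,:2].astype(np.float32),2,0,.01,.01).ravel())
```

```text
2.55 [0.58240373 0.07419504 0.22222077] [-3.14066691e+00 -8.62364582e-04  1.93075460e+00] [ 1.06124134e-01  3.68944913e-01  1.71546023e+00  6.91044821e-04
  1.05830025e+00 -2.54173729e-01] [ 0.63338262  0.46934569 -0.81764892]
wrist pull_grip [(array([0.5794, 0.072 , 0.0462]), 0.79)]
wrist dial_centre [(array([0.7283, 0.1257, 0.1254]), 0.82)]
wrist case [(array([0.6659, 0.1018, 0.0028]), 0.9), (array([0.5818, 0.0734, 0.0415]), 0.61)]
{'mtx': array([[376.0624238 ,   0.        , 318.78929439],
       [  0.        , 376.0624238 , 240.88760386],
       [  0.        ,   0.        ,   1.        ]]), 'tool_from_camera': array([[-5.74820720e-04,  9.63087317e-01,  2.69188577e-01,
         7.47967448e-02],
       [ 9.99999827e-01,  5.87953004e-04,  3.18384213e-05,
        -9.77754395e-04],
       [-1.27607053e-04,  2.69188549e-01, -9.63087488e-01,
        -1.61055367e-01],
       [ 0.00000000e+00,  0.00000000e+00,  0.00000000e+00,
         1.00000000e+00]])}
scene 618 [[5.07303540e-01 5.92034327e-02 5.37135756e-04]
 [5.90004854e-01 6.96338607e-02 4.51802383e-02]
 [6.03653632e-01 1.04649060e-01 8.19530570e-02]]
knob [0.58780401 0.06980409 0.06187011]
strip 118 [0.72521675 0.68852067 0.5924475  0.07308349]
side 772 [[0.56674467 0.05912382 0.01362333]
 [0.58820159 0.06991382 0.02268038]
 [0.65599848 0.10536961 0.08276896]]
knob [0.57960169 0.06631162 0.06264081]
strip 344 [0.9234172  0.38379762 0.6177709  0.0853186 ]
```

View pics/w1.png

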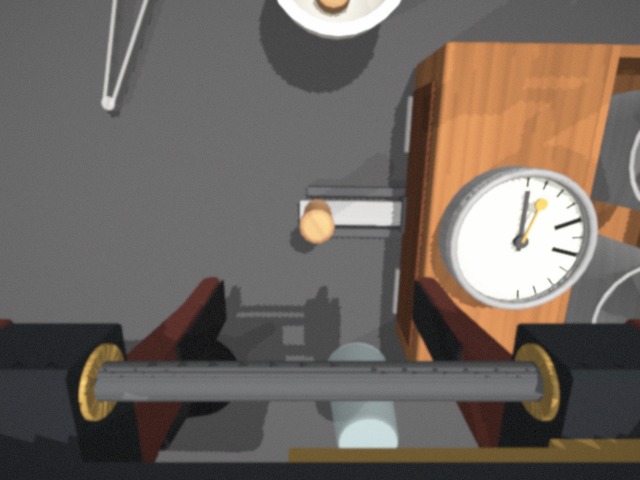

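The wrist view shows the knob head at (317,230), with the strip and the case edge parallel to the image rows. That puts the closing axis on the slide axis. The dark hand is at its zero and the brass hand is a bit clockwise of it. Working the pixel through the calibration puts the knob at (0.580, 0.073), which agrees with the detections, so I'll descend and grip.

>>> drive_tool(rows=[[0,-0.008,0.3,0,0,0,-1],[0,-0.008,0.3,0,0,0,-1],[0,-0.008,0.5,0,0,0,-1],[0,-0.008,0.5,0,0,0,-1],[0,-0.008,0.64,0,0,0,-1],[0,-0.008,0.64,0,0,0,-1],[0,-0.008,0.64,0,0,0,-1],[0,-0.008,0.64,0,0,0,-1]])

```text
time_s: 3.62
eef_pos: [0.5817, 0.0723, 0.0322]
tool_rot: [3.14, 0.0, 1.93]
ft_force: [0.0, -0.8, 0.4]
opening: 0.0877
gripper_force: 0.0
```

>>> drive_tool(rows=[[0,0,0,0,0,0,1],[0,0,0,0,0,0,1],[0,0,0,0,0,0,1],[0,0,0,0,0,0,1],[0,0,0,0,0,0,1],[0,0,0,0,0,0,1],[0,0,0,0,0,0,1],[0,0,0,0,0,0,1],[0,0,0,0,0,0,1],[0,0,0,0,0,0,1]])

```text
time_s: 4.45
eef_pos: [0.5808, 0.0722, 0.0306]
tool_rot: [3.141, 0.0, 1.93]
ft_force: [0.5, 1.2, -0.2]
opening: 0.0284
gripper_force: 30.0
```

```bash
cat >> h.py <<'E'
def dial(name=None):
    s=env.get_state(); print(s['time_s'],np.round(s['eef_pos'],4),'f',np.round(s['ft_force'],1),'along',round(float(s['ft_force']@[.936,.352,0]),1),s['opening'],s['gripper_force'])
    c=env.camera_params('scene'); p,_=env.read_camera('scene'); K=c['mtx']; T=c['camera_from_world']
    C=np.array([.7225,.1255,.121]); ex=np.array([.936,.352,0]); ey=np.array([-.352,.936,0])
    # rectified top view: up = case +x, left = case +y, 4 px/mm
    q=[]
    for a,b in ((1,1),(1,-1),(-1,-1),(-1,1)):
        X=T@np.r_[C+.06*(a*ex+b*ey),1]; q.append([K[0,2]+K[0,0]*X[0]/-X[2],K[1,2]+K[1,1]*X[1]/X[2]])
    H=cv2.getPerspectiveTransform(np.float32(q),np.float32([[0,0],[400,0],[400,400],[0,400]]))
    w=cv2.warpPerspective(p,H,(400,400),flags=cv2.INTER_CUBIC)
    if name: cv2.imwrite(f'pics/{name}.png',w[:,:,::-1])
    return w
E
python3 -c "
from h import *
dial('g1')"
```

```text
4.45 [0.5808 0.0722 0.0306] f [ 0.5  1.2 -0.2] along 0.9 0.028351994772409163 30.002247411757708
```

View pics/g1.png

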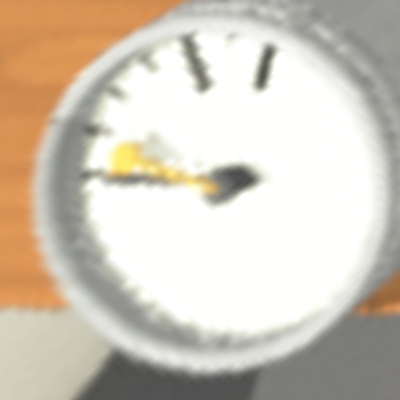

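The grip holds (opening 28 mm, 30 N). The rectified dial picture has the hub at about (225,183), the dark hand pointing left at zero, the brass hand about 0.2 rad above it, and the long marks at (195,62) and (265,65). I'll pull through the sure play first, then go in small steps.

>>> drive_tool(rows=[[0,-0.03,0,0,0,0,1],[0,-0.06,0,0,0,0,1],[0,-0.08,0,0,0,0,1],[0,-0.1,0,0,0,0,1],[0,-0.1,0,0,0,0,1],[0,-0.1,0,0,0,0,1]])

```text
time_s: 5.0
eef_pos: [0.552, 0.0616, 0.0306]
tool_rot: [-3.141, -0.0, 1.929]
ft_force: [0.2, 5.4, -2.8]
opening: 0.0282
gripper_force: 30.0
```

>>> drive_tool(rows=[[0,-0.01,0,0,0,0,1],[0,-0.015,0,0,0,0,1],[0,-0.015,0,0,0,0,1],[0,-0.015,0,0,0,0,1]])

```text
time_s: 5.33
eef_pos: [0.5484, 0.0603, 0.0306]
tool_rot: [3.142, -0.0, 1.93]
ft_force: [0.6, 5.2, -3.0]
opening: 0.0284
gripper_force: 30.0
```

>>> drive_tool(rows=[[0.003,-0.01,0,0,0,0,1],[0.003,-0.015,0,0,0,0,1],[0.003,-0.015,0,0,0,0,1],[0.003,-0.015,0,0,0,0,1]])

```text
time_s: 5.67
eef_pos: [0.5441, 0.0589, 0.0306]
tool_rot: [3.141, 0.0, 1.929]
ft_force: [3.8, -0.7, -4.2]
opening: 0.0285
gripper_force: 30.0
```

>>> drive_tool(rows=[[0.001,-0.01,0,0,0,0,1],[0.001,-0.015,0,0,0,0,1],[0.001,-0.015,0,0,0,0,1],[0.001,-0.015,0,0,0,0,1]])

```text
time_s: 6.0
eef_pos: [0.5397, 0.0574, 0.0307]
tool_rot: [3.141, 0.001, 1.93]
ft_force: [3.3, -3.2, -6.4]
opening: 0.0287
gripper_force: 30.0
```

>>> drive_tool(rows=[[-0.001,-0.01,0.001,0,0,0,1],[-0.001,-0.015,0.001,0,0,0,1],[-0.001,-0.015,0.001,0,0,0,1],[-0.001,-0.015,0.001,0,0,0,1]])

```text
time_s: 6.33
eef_pos: [0.5356, 0.056, 0.0306]
tool_rot: [3.141, 0.0, 1.93]
ft_force: [3.1, -2.7, -2.2]
opening: 0.0287
gripper_force: 30.0
```

>>> drive_tool(rows=[[0,-0.01,0.001,0,0,0,1],[0,-0.015,0.001,0,0,0,1],[0,-0.015,0.001,0,0,0,1],[0,-0.015,0.001,0,0,0,1]])

```text
time_s: 6.67
eef_pos: [0.5316, 0.0545, 0.0305]
tool_rot: [3.141, 0.0, 1.93]
ft_force: [2.4, -2.1, 3.5]
opening: 0.0285
gripper_force: 30.0
```

>>> drive_tool(rows=[[0,-0.01,-0.001,0,0,0,1],[0,-0.015,-0.001,0,0,0,1],[0,-0.015,-0.001,0,0,0,1],[0,-0.015,-0.001,0,0,0,1]])

```text
time_s: 7.0
eef_pos: [0.527, 0.0529, 0.0305]
tool_rot: [3.141, 0.0, 1.929]
ft_force: [3.0, -3.0, 2.7]
opening: 0.0284
gripper_force: 30.0
```

```bash
python3 -c "
from h import *
dial('g2')"
```

```text
7.0 [0.527  0.0529 0.0305] f [ 3.  -3.   2.7] along 1.7 0.028387211948660476 30.000293729826808
```

View pics/g2.png

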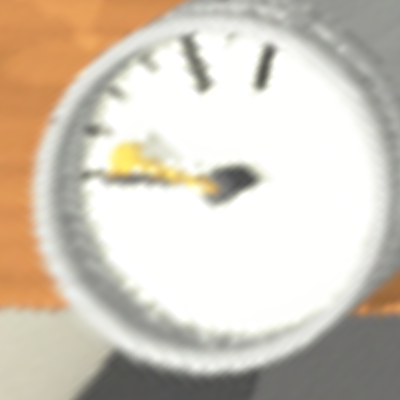

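The hand still lies at zero, pointing left from the hub at (225,183), after about 57 mm. The slide is still in its play, so I'll keep going.

>>> drive_tool(rows=[[-0.001,-0.01,0,0,0,0,1],[-0.001,-0.015,0,0,0,0,1],[-0.001,-0.015,0,0,0,0,1],[-0.001,-0.015,0,0,0,0,1]])

```text
time_s: 7.38
eef_pos: [0.5227, 0.0512, 0.0305]
tool_rot: [-3.141, -0.0, 1.93]
ft_force: [2.0, 0.1, 3.8]
opening: 0.0285
gripper_force: 30.0
```

>>> drive_tool(rows=[[-0.0005,-0.01,0,0,0,0,1],[-0.0005,-0.013,0,0,0,0,1],[-0.0005,-0.013,0,0,0,0,1],[-0.0005,-0.013,0,0,0,0,1]])

```text
time_s: 7.72
eef_pos: [0.5189, 0.0498, 0.0305]
tool_rot: [-3.141, -0.0, 1.93]
ft_force: [1.8, 2.6, 4.7]
opening: 0.0283
gripper_force: 30.0
```

>>> drive_tool(rows=[[0.0005,-0.01,-0.0005,0,0,0,1],[0.0005,-0.013,-0.0005,0,0,0,1],[0.0005,-0.013,-0.0005,0,0,0,1],[0.0005,-0.013,-0.0005,0,0,0,1]])

```text
time_s: 8.05
eef_pos: [0.5153, 0.0485, 0.0305]
tool_rot: [-3.141, -0.0, 1.929]
ft_force: [2.1, 3.2, 2.6]
opening: 0.0287
gripper_force: 30.0
```

>>> drive_tool(rows=[[0,-0.01,0,0,0,0,1],[0,-0.013,0,0,0,0,1],[0,-0.013,0,0,0,0,1],[0,-0.013,0,0,0,0,1]])

```text
time_s: 8.38
eef_pos: [0.5126, 0.0474, 0.0305]
tool_rot: [3.14, -0.0, 1.929]
ft_force: [4.6, 5.9, 0.7]
opening: 0.0285
gripper_force: 30.0
```

>>> drive_tool(rows=[[0.001,-0.005,0,0,0,0,1],[0.001,-0.01,0,0,0,0,1],[0.001,-0.013,0,0,0,0,1],[0.001,-0.013,0,0,0,0,1],[0.001,-0.013,0,0,0,0,1]])

```text
time_s: 8.8
eef_pos: [0.5098, 0.0464, 0.0306]
tool_rot: [3.138, 0.0, 1.929]
ft_force: [7.7, 5.4, -2.2]
opening: 0.0283
gripper_force: 30.0
```

```bash
python3 -c "
from h import *
dial('g3')"
```

```text
8.8 [0.5098 0.0464 0.0306] f [ 7.7  5.4 -2.2] along 9.1 0.028318991666059935 29.99977164901793
```

View pics/g3.png

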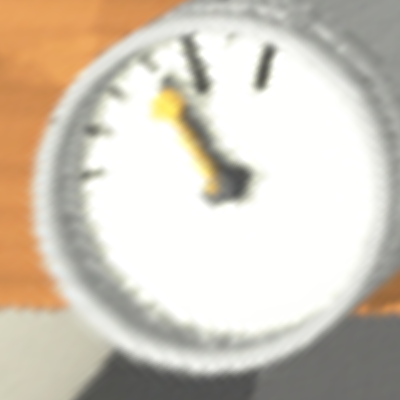

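The two hands move together now, from the hub at (225,183) to the tip at (168,95), about 0.97 rad or 6.4 N. That matches the force reading, and about 3.5 mm more is needed.

>>> drive_tool(rows=[[0.001,-0.005,0,0,0,0,1],[0.001,-0.01,0,0,0,0,1],[0.001,-0.015,0,0,0,0,1],[0.001,-0.015,0,0,0,0,1],[0.001,-0.015,0,0,0,0,1],[0.001,-0.015,0,0,0,0,1]])

```text
time_s: 9.35
eef_pos: [0.5067, 0.0453, 0.0306]
tool_rot: [3.136, 0.001, 1.929]
ft_force: [11.5, 7.4, -5.4]
opening: 0.0285
gripper_force: 30.0
```

```bash
python3 -c "
from h import *
dial('g4')"
```

```text
9.35 [0.5067 0.0453 0.0306] f [11.5  7.4 -5.4] along 13.4 0.028543421990845582 29.99916287139058
```

View pics/g4.png

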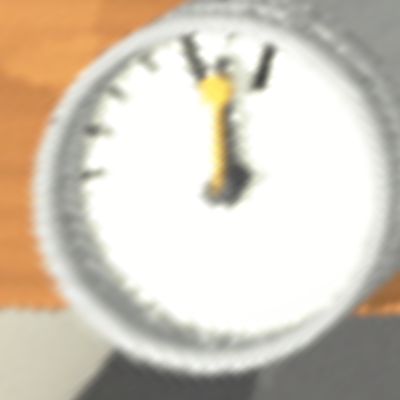

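Both hands stand midway between the long marks: hub (225,183), tip (220,75), about 1.5 rad. I'll hold there for a second, then ease it home.

>>> drive_tool(rows=[[0,0,0,0,0,0,1],[0,0,0,0,0,0,1],[0,0,0,0,0,0,1],[0,0,0,0,0,0,1],[0,0,0,0,0,0,1],[0,0,0,0,0,0,1],[0,0,0,0,0,0,1],[0,0,0,0,0,0,1],[0,0,0,0,0,0,1],[0,0,0,0,0,0,1],[0,0,0,0,0,0,1],[0,0,0,0,0,0,1]])

```text
time_s: 10.4
eef_pos: [0.5067, 0.0453, 0.0306]
tool_rot: [3.136, 0.001, 1.929]
ft_force: [9.6, 6.9, -6.2]
opening: 0.0287
gripper_force: 30.0
```

>>> drive_tool(rows=[[0,0.008,0,0,0,0,1],[0,0.018,0,0,0,0,1],[-0.001,0.028,0,0,0,0,1],[-0.001,0.04,0,0,0,0,1],[-0.001,0.052,0,0,0,0,1],[-0.001,0.064,0,0,0,0,1],[-0.002,0.076,0,0,0,0,1],[-0.002,0.088,0,0,0,0,1],[-0.002,0.1,0,0,0,0,1],[-0.002,0.112,0,0,0,0,1],[-0.002,0.122,0,0,0,0,1],[-0.002,0.13,0,0,0,0,1]])

```text
time_s: 11.4
eef_pos: [0.5409, 0.0578, 0.0305]
tool_rot: [-3.142, 0.0, 1.93]
ft_force: [1.4, 1.0, 3.6]
opening: 0.0282
gripper_force: 30.0
```

>>> drive_tool(rows=[[0,0.01,0,0,0,0,1],[0,0.022,0,0,0,0,1],[-0.001,0.034,0,0,0,0,1],[-0.001,0.046,0,0,0,0,1],[-0.001,0.058,0,0,0,0,1],[-0.001,0.07,0,0,0,0,1],[-0.002,0.082,0,0,0,0,1],[-0.002,0.094,0,0,0,0,1],[-0.002,0.106,0,0,0,0,1],[-0.002,0.116,0,0,0,0,1],[-0.002,0.124,0,0,0,0,1],[-0.002,0.13,0,0,0,0,1]])

```text
time_s: 12.4
eef_pos: [0.5776, 0.071, 0.0305]
tool_rot: [-3.142, 0.0, 1.93]
ft_force: [0.9, 1.0, 3.0]
opening: 0.0288
gripper_force: 30.0
```

>>> drive_tool(rows=[[0,0.005,0,0,0,0,1],[0,0.01,0,0,0,0,1],[0,0.014,0,0,0,0,1],[0,0.014,0,0,0,0,1],[0,0.014,0,0,0,0,1]])

```text
time_s: 12.82
eef_pos: [0.581, 0.0722, 0.0305]
tool_rot: [-3.141, -0.0, 1.93]
ft_force: [-0.5, -0.1, 3.8]
opening: 0.0284
gripper_force: 30.0
```

>>> drive_tool(rows=[[0,0.003,0,0,0,0,1],[0,0.005,0,0,0,0,1],[0,0.005,0,0,0,0,1],[0,0.005,0,0,0,0,1]])

```text
time_s: 13.15
eef_pos: [0.581, 0.0723, 0.0304]
tool_rot: [-3.138, -0.0, 1.93]
ft_force: [-5.3, -2.6, 8.7]
opening: 0.0284
gripper_force: 30.0
```

The slide is against its home stop, pressing about 6 N. I'll relieve that, open the fingers and rise.

>>> drive_tool(rows=[[0,-0.003,0,0,0,0,1],[0,-0.003,0,0,0,0,1],[0,-0.003,0,0,0,0,-1],[0,-0.003,0,0,0,0,-1],[0,-0.003,0,0,0,0,-1],[0,-0.003,0,0,0,0,-1],[0,-0.003,0,0,0,0,-1],[0,-0.003,0,0,0,0,-1],[0,-0.003,0,0,0,0,-1],[0,-0.003,0,0,0,0,-1],[0,-0.003,0,0,0,0,-1],[0,-0.003,0,0,0,0,-1]])

```text
time_s: 14.15
eef_pos: [0.5819, 0.0725, 0.0305]
tool_rot: [3.142, 0.0, 1.93]
ft_force: [-0.2, 0.9, -0.5]
opening: 0.0871
gripper_force: 0.0
```

>>> drive_tool(rows=[[0,0,-0.05,0,0,0,-1],[0,0,-0.15,0,0,0,-1],[0,0,-0.25,0,0,0,-1],[0,0,-0.35,0,0,0,-1],[0,0,-0.45,0,0,0,-1],[0,0,-0.55,0,0,0,-1],[0,0,-0.64,0,0,0,-1],[0,0,-0.64,0,0,0,-1],[0,0,-0.64,0,0,0,-1],[0,0,-0.64,0,0,0,-1]])

```text
time_s: 14.98
eef_pos: [0.5813, 0.0725, 0.2219]
tool_rot: [-3.141, -0.0, 1.93]
ft_force: [0.3, 0.4, 0.4]
opening: 0.0877
gripper_force: 0.0
```

```bash
python3 -c "
from h import *
dial(); save('wrist','w2')
print([(r['point'],r['score']) for r in env.spot_point('wrist','pull_grip')])"
```

```text
14.9833 [0.5813 0.0725 0.2219] f [0.3 0.4 0.4] along 0.4 0.0877366179104732 0.0
[([0.5818, 0.0754, 0.0461], 0.97)]
```

View pics/w2.png

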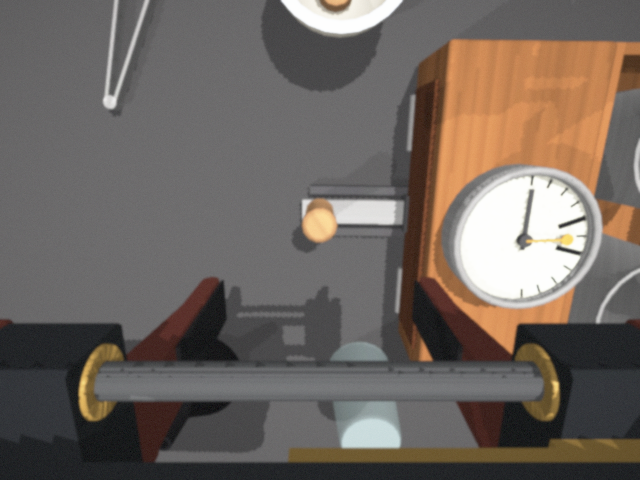

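The knob is home at (319,228), the dark hand is at zero, and the brass hand at (568,240) lies between the long marks. Nothing else has moved in the part of the scene this picture shows.

```bash
python3 -c "
from h import *
print(env.job_done())"
```

```text
the job is handed in; nothing more can be done
None
```

The job is handed in: I held the catch at about 10 N for over a second and eased the slide fully home, and the last picture shows the dark hand at zero and the brass tell-tale between the two long marks; the hand-in returned no verdict.

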